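Tug test of a freshly fitted scanner roller

TASK

The yellow roller cartridge of the scanner's feed deck has just been clipped in: prove that it holds. Take it by its upright tab and pull straight up slowly, with rising force, until about 12 N is on it (never more than 18 N), stop there for about a second, then ease it gently back down, still held, until it is fully seated, and only then let go. Leave the grey and the blue cartridge alone.

Things in the scene. Friction and masses are not known exactly. Their poses are not given: they have to be found in the camera images.
- yellow_tab (a point): Mid-thickness, mid-width point of the yellow cartridge's upright pull tab, 104 mm above the work surface when seated. Tab: yellow block with thin black ribs, 12 mm thick along this x axis (pinch it so), 32 mm wide along y, z up; top 16 mm above the point, foot 24 mm below on an 18 mm wide bridge over a rubber roller. The cartridge (50 by 74 mm, 0.12 kg) can only move up and down.
- yellow (a joint): Lift of the yellow cartridge out of its seat, m: 0 fully seated, up positive, stop at 0.03. A sprung clip holds it down: it starts to rise at about 3.6 N of upward pull (weight included), then gives 1 mm for every 0.8 N, so 12 N lifts it about 10 mm, 16 N about 15 mm. The clip draws it back as the pull is eased, and snaps it down hard if it is let go while lifted.
- grey (a joint): Lift of the grey bystander cartridge, m, 0 seated; same shape and clip as the yellow. The three stand in one row along their y axes, 110 mm apart, in any order, in grey sockets on a black feed deck (200 by 380 mm, 30 mm high; a side guide across each end of the row reaches 80 mm above the work surface, 72 mm beyond the outer tab's middle). Deck place and yaw vary; tabs turn with it.
- blue (a joint): Lift of the blue bystander cartridge, m: 0 seated. Same shape and clip as the yellow one.

How it is judged:
On the way, in this order (a step that is already met when the one before it is completed fails the run):
1. the yellow cartridge is held under a pull of about 12 N (lifted 6 to 18 mm against its clip, moving slower than 4 mm/s) for half a second (value of joint yellow between 0.006 and 0.018 m and velocity of joint yellow between -0.004 and 0.004 m/s), for 0.5 s.
2. the yellow cartridge is eased back into its seat (lift under 4 mm) while still held in the fingers (value of joint yellow below 0.004 m and contact force between the fingers and yellow above 1 N), for 0.2 s.
At the end, for the whole second after the job is handed in: The yellow cartridge has been pulled, held and let back down: it and the grey and blue cartridges are all fully seated (lift under 2 mm) (value of joint each of yellow, grey, blue below 0.002 m); the robot touches nothing.
It fails at once if the yellow cartridge is overpulled (lifted more than 18.5 mm, over 18 N) (value of joint yellow above 0.0185 m).
It fails at once if the yellow cartridge is jerked up or let snap down (faster than 0.2 m/s up or 0.45 m/s down) (velocity of joint yellow above 0.2 m/s or velocity of joint yellow below -0.45 m/s).
It fails at once if the grey or blue cartridge is pulled (lifted more than 4 mm) (value of joint any of grey, blue above 0.004 m).
It also fails if it takes over 48 s, if anything falls off the work surface, if the arm or the gripper's body presses on something with over 40 N, if the wrist force passes 120 N, or if a joint passes its speed limit or range.

ROBOT

A 6-joint arm with a two-finger parallel gripper is mounted at the origin on the work surface. World frame = base frame: x ahead of the robot, y to its left, z up, the work surface at z = 0. Lengths are in m, angles in rad, forces in N, time in s.
With the tool pointing down it reaches from about 0.25 to 0.725 m from the base axis. Payload 4 kg.
Tool frame: the origin (TCP) lies midway between the tips of the shut fingers; the grasp point (between the pads) lies 19 mm behind it; y points along the fingers, z is the direction in which the jaws open and shut, and the axes are right-handed (so a half turn about y gives the same grasp; the last joint's range is limited). The gripper opens to 85 mm and grips with 20 to 120 N. Pads are 22 mm wide; open, the fingers measure 114 mm over their backs; the gripper's body (76 mm by 85 mm) begins 54 mm behind the grasp point. The pads swing forward as they close: fully open they stand 13 mm farther back than shut.
Start: joints at [1.207, 0.241, 0.005, 1.335, 0, 1.571], TCP at [0.178, 0.467, 0.231] pointing down, gripper open.
Joint ranges: [-2.72, 2.72], [-1.05, 1.87], [-1.09, 1.28], [-1.99, 2.15], [-1.42, 1.44], [-3.14, 3.14]. Speed limits (rad/s): [2.79, 2.79, 3.14, 3.14, 3.14, 3.14].

INTERFACE

Orientations are given as a unit quaternion [x, y, z, w].
In Python, from workcell import bot gives the robot as it stands. The module is installed in compiled form; this text tells all that it offers.
- The arm moves only by the shell command python3 -m handwheel 'ROWS' [OPENING]. ROWS is JSON, a list of rows, each a list of 6 numbers: the shift along the tool's x, y, z in units of 25 mm (1.0 is 25 mm), then the turn, a rotation vector about the tool's x, y, z in units of 10 degrees (1.0 is 10 degrees). A call has exactly 5 rows; each row is the pose to reach, as a shift and turn from the pose commanded when the call began, along the tool's axes at that moment; what a row does not reach only later rows make up. A row lasts 1/8 s, in which the tool goes at most 62.5 mm and 10.7 degrees, less where a joint would pass 70% of its speed; a pose out of reach is approached as far as the arm can. A call with a gripper value outside its range is refused whole. OPENING is the gripper command: -1 is shut, 1 is fully open, values between are in proportion, set as the call begins (- or left out, the last holds). The fingers move at their own pace and stop on an object; the grip force is fixed at half the most. Time passes only in rows, so rows that repeat a pose let the fingers close, or fill a call up. It gives the time, the measured TCP pose, the force and the opening at its end, in the units of the state.
- bot.get_obs(): the state, without advancing time (a new reading comes with each control period).
- bot.camera(name): name is "scene" or "side" or "wrist"; returns a dict with "color" (420x560x3 uint8, red, green, blue), "fx", "fy", "cx", "cy" (pixels), "rvec" (rotation vector, rad) and "tvec" (3), from world to camera coordinates, as OpenCV has them. Camera axes: x right, y down, z forward; pixel columns grow to the right and rows downward; lengths in m; the calibration is good to about 2 mm. A picture is of the moment at which its call begins. There is no depth.
- bot.job_done(): hands the job in, once; it reports no verdict.
The state is a dict: "clock": time; "joint_pos": joint angles; "joint_vel": joint speeds; "tau": joint torques, N m; "eef_pos": TCP position; "tool_rot": TCP orientation; "ft_force": force on the tool from outside, world axes, zero at the start; "ft_torque": the same for the moment, N m; "grip_width": finger opening in m.
Only numpy, scipy, OpenCV 4.12 (cv2) and the standard library are available. Lean on these libraries where they do the work, as an engineer would, in place of code of your own. Each camera call takes 0.05 s, during which the arm holds its last target.

## Working session

There is one attempt and no reset: what is moved stays moved. The work goes in short steps, Python scripts to look and compute and a shell command to move; the robot and the scene stay as the last step left them, time stands still between calls to the robot, and variables do not carry over. Pictures are saved under pics/ and viewed, and the job is handed in when it is done.

```bash
mkdir -p pics; python3 - <<'E'
from workcell import bot
import cv2,numpy as np
for n in["scene","side","wrist"]:
    c=bot.camera(n); cv2.imwrite(f"pics/{n}0.png",c["color"][:,:,::-1]); print(n,c["fx"],c["cx"],c["cy"],c["rvec"],c["tvec"])
print(bot.get_obs())
E
```

```text
scene 442.9918776376003 277.3033361989448 207.9069176860433 [ 1.53322938  1.7514988  -0.95568337] [ 0.02725273 -0.21838704  1.38185424]
side 487.1827555400503 283.5737033654003 208.67161493144144 [ 0.21138636 -2.86159427  1.12699226] [0.60176776 0.0920382  0.93781578]
wrist 312.81302413464164 278.76867923732016 210.84908598649938 [-2.40017736 -1.65471578 -0.21719833] [-0.49871536 -0.03367854  0.37841579]
{'clock': 0.15, 'joint_pos': array([ 1.20701485e+00,  2.41230125e-01,  3.99327979e-03,  1.33520319e+00,
       -7.88342148e-06,  1.57082479e+00]), 'joint_vel': array([-0.00110348, -0.00323562,  0.00293131, -0.00095476, -0.00028488,
        0.00062797]), 'tau': array([ 9.79394063e-04, -3.72633505e+01,  2.52639073e+01,  1.23949157e-02,
        7.12634960e-05,  1.26849827e-06]), 'eef_pos': array([0.17772965, 0.46681069, 0.23060694]), 'tool_rot': array([ 0.69601195, -0.12802038,  0.12781563, -0.69486784]), 'ft_force': array([-0.50257386,  0.03256656, -0.02842321]), 'ft_torque': array([ 0.01497808, -0.07070224, -0.03937077]), 'grip_width': 0.08522379590213315}
```

View pics/scene0.png

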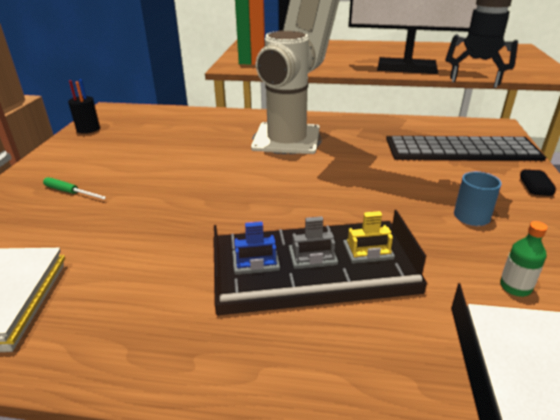

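View pics/side0.png

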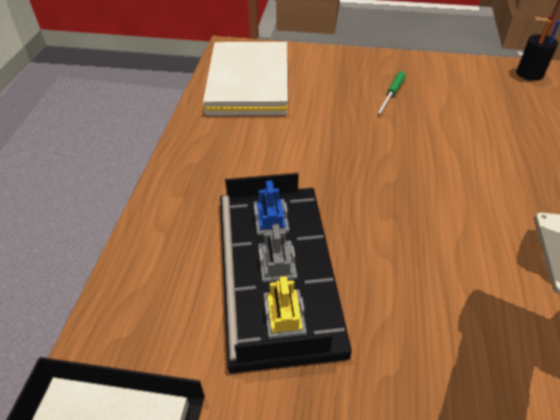

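View pics/wrist0.png

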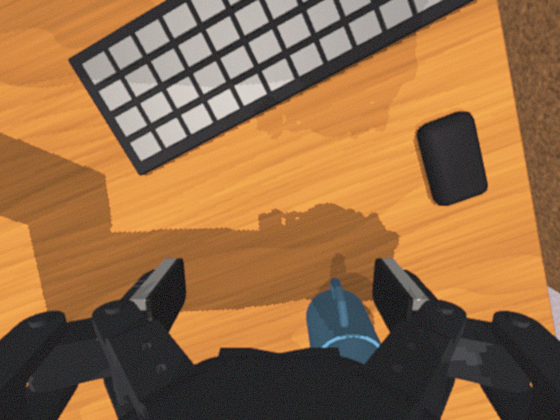

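The scene view shows the deck with blue (255,235), grey (314,232) and yellow (373,225) tabs. In the side view they sit at (269,195), (276,240) and (285,290). Next I'll enlarge these areas and mask by colour.

```bash
cat > h.py <<'E'
import cv2,numpy as np
from workcell import bot
def ray(c,u,v):
    R=cv2.Rodrigues(np.array(c["rvec"]))[0];t=np.array(c["tvec"])
    d=R.T@np.array([(u-c["cx"])/c["fx"],(v-c["cy"])/c["fy"],1]);return -R.T@t,d/np.linalg.norm(d)
def plane(c,u,v,z):
    o,d=ray(c,u,v);return o+d*(z-o[2])/d[2]
def tri(a,b):
    (o1,d1),(o2,d2)=a,b
    s=np.linalg.lstsq(np.c_[d1,-d2],o2-o1,rcond=None)[0]
    p,q=o1+s[0]*d1,o2+s[1]*d2;return (p+q)/2,np.linalg.norm(p-q)
def mask(img,col):
    h=cv2.cvtColor(img,cv2.COLOR_RGB2HSV)
    return cv2.inRange(h,(24,150,90),(34,255,255)) if col=="y" else cv2.inRange(h,(112,120,60),(125,255,255))
E
python3 - <<'E'
from h import *
a=cv2.imread("pics/scene0.png")[195:315,205:435];b=cv2.imread("pics/side0.png")[165:375,210:360]
cv2.imwrite("pics/sc1.png",cv2.resize(a,None,fx=3.4,fy=3.4,interpolation=2));cv2.imwrite("pics/si1.png",cv2.resize(b,None,fx=2.8,fy=2.8,interpolation=2))
for n in["scene","side"]:
    im=cv2.imread(f"pics/{n}0.png")[:,:,::-1].copy()
    m=mask(im,"y"); 
    l,k,s,ce=cv2.connectedComponentsWithStats(m)
    for i in range(1,l):
        if s[i][4]>20: print(n,s[i],ce[i])
E
```

```text
scene [365 212  16   5  65] [372.24615385 213.61538462]
scene [379 224  13  14  91] [385.46153846 230.43956044]
scene [349 227  16  14 117] [356.31623932 232.43589744]
scene [380 248  10   6  37] [384.54054054 250.48648649]
scene [356 250  11   6  46] [361.08695652 252.56521739]
side [270 277  25  17 235] [282.56170213 284.92765957]
side [268 289  34  40 506] [285.51185771 311.00395257]
```

View pics/sc1.png

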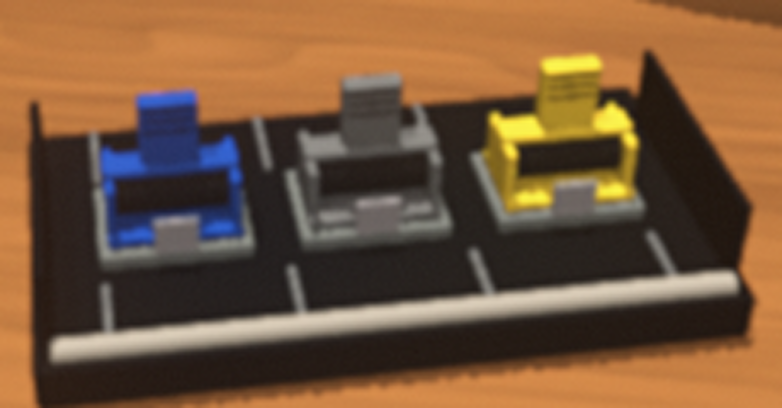

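View pics/si1.png

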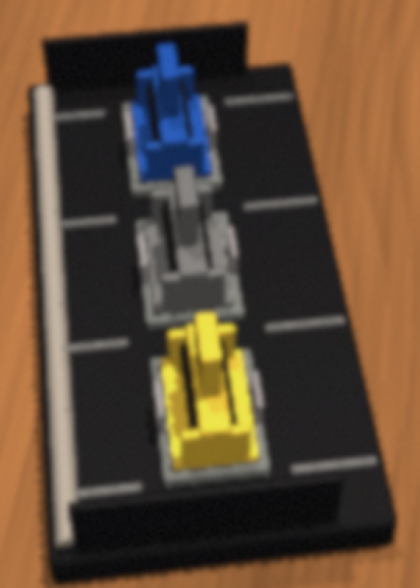

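```bash
python3 - <<'E'
from h import *
S,D=bot.camera("scene"),bot.camera("side")
P={"b":((254.1,223.3),(269.6,183)),"g":((314.1,218),(275.7,227.5)),"y":((372.6,212.9),(283.9,281))}
for k,(p,q) in P.items(): print(k,plane(S,*p,.12),plane(D,*q,.12),tri(ray(S,*p),ray(D,*q)))
E
```

```text
b [0.63179478 0.02041155 0.12      ] [0.63249892 0.01219854 0.12      ] (array([0.63244378, 0.01882895, 0.12286674]), np.float64(0.00548818629096509))
g [0.60212947 0.12546373 0.12      ] [0.60377556 0.11864241 0.12      ] (array([0.60391043, 0.12394669, 0.123048  ]), np.float64(0.004438302597860336))
y [0.57257389 0.23091448 0.12      ] [0.57360618 0.2253054  0.12      ] (array([0.57404003, 0.22914569, 0.12244715]), np.float64(0.0039326567259496846))
```

```bash
cat >> h.py <<'E'
from scipy.spatial.transform import Rotation as Rn
def goal(p,yaw,flip=1,tip_up=True):
    z=flip*np.array([np.cos(yaw),np.sin(yaw),0]);y=np.array([0,0,-1.]);x=np.cross(y,z)
    Rg=Rn.from_matrix(np.c_[x,y,z])
    o=bot.get_obs();R=Rn.from_quat(o["tool_rot"])
    print("pos",o["eef_pos"].round(4),"axes x,y,z",R.as_matrix().T.round(3).tolist(),"F",o["ft_force"].round(2),"w",round(o["grip_width"],4),"t",o["clock"])
    print("shift units",(R.inv().apply(np.array(p)-o["eef_pos"])/.025).round(3),"turn units",(np.degrees((R.inv()*Rg).as_rotvec())/10).round(3))
E
python3 - <<'E'
from h import *
S=bot.camera("scene")
print("cup",plane(S,477,222,0),"bottle",plane(S,520,292,0))
y=np.arctan2(.0595,.2105);print(np.degrees(y))
for f in(1,-1): goal([.573,.228,.24],y,f)
print(bot.get_obs()["joint_pos"])
E
```

```text
cup [0.39953573 0.48039791 0.        ] bottle [0.61958618 0.50616105 0.        ]
15.78349303023788
pos [0.1778 0.4671 0.231 ] axes x,y,z [[0.935, -0.356, -0.0], [-0.0, -0.001, -1.0], [0.356, 0.935, -0.001]] F [ 1.16 -0.5   0.51] w 0.0855 t 0.3
shift units [18.175 -0.358 -3.313] turn units [4.000e-03 5.337e+00 2.000e-03]
pos [0.1778 0.4671 0.231 ] axes x,y,z [[0.935, -0.356, -0.0], [-0.0, -0.001, -1.0], [0.356, 0.935, -0.001]] F [ 1.16 -0.5   0.51] w 0.0855 t 0.3
shift units [18.175 -0.358 -3.313] turn units [ 2.0000e-03 -1.2663e+01 -5.0000e-03]
[1.20697743e+00 2.40906058e-01 4.57731628e-03 1.33519631e+00
 2.43918131e-05 1.57080847e+00]
```

```bash
python3 -m handwheel '[[1.8,0,-0.3,0,0,0],[3.8,0,-0.7,0,0,0],[5.8,0,-1.1,0,0,0],[7.8,0,-1.5,0,0,0],[9.2,0,-1.7,0,0,0]]' 1
python3 -m handwheel '[[1.8,0,-0.3,0,1,0],[3.8,0,-0.7,0,2,0],[5.8,-0.1,-1.1,0,3,0],[7.8,-0.2,-1.4,0,4.2,0],[9.0,-0.36,-1.6,0,5.2,0]]'
python3 - <<'E'
from h import *
c=bot.camera("wrist");cv2.imwrite("pics/w1.png",c["color"][:,:,::-1])
goal([.573,.228,.24],np.radians(15.8))
E
```

```text
clock: 0.92
eef_pos: [0.3794, 0.3443, 0.2313]
tool_rot: [-0.695, 0.128, -0.129, 0.695]
ft_force: [0.9, -0.7, 0.2]
grip_width: 0.0854
clock: 1.55
eef_pos: [0.5756, 0.2266, 0.2397]
tool_rot: [0.569, -0.42, 0.42, -0.569]
ft_force: [-0.3, 1.3, -0.0]
grip_width: 0.0854
pos [0.5783 0.2248 0.2399] axes x,y,z [[0.289, -0.957, 0.002], [0.003, -0.001, -1.0], [0.957, 0.289, 0.002]] F [2.56 0.   0.35] w 0.0856 t 1.6
shift units [-0.186 -0.004 -0.167] turn units [-0.012  0.101  0.012]
```

View pics/w1.png

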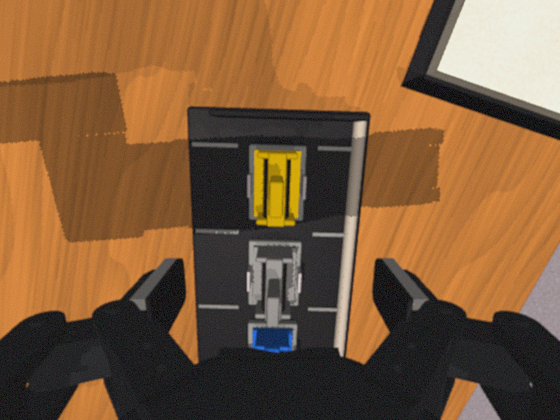

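The wrist view has yellow's tab around (276,200), nearly centred between the fingers (columns 183 and 375), with the deck edges almost parallel to the image columns. I'll zoom in to refine this.

```bash
python3 - <<'E'
from h import *
a=cv2.imread("pics/w1.png")[130:360,180:380]
cv2.imwrite("pics/w1z.png",cv2.resize(a,None,fx=2.6,fy=2.6,interpolation=2))
a=cv2.imread("pics/w1.png")[140:235,240:315]
cv2.imwrite("pics/w1y.png",cv2.resize(a,None,fx=6,fy=6,interpolation=2))
c=bot.camera("wrist");print(ray(c,278,210))
E
```

```text
(array([0.55857185, 0.28789429, 0.38237998]), array([ 0.07478466, -0.24942046, -0.96550333]))
```

View pics/w1z.png

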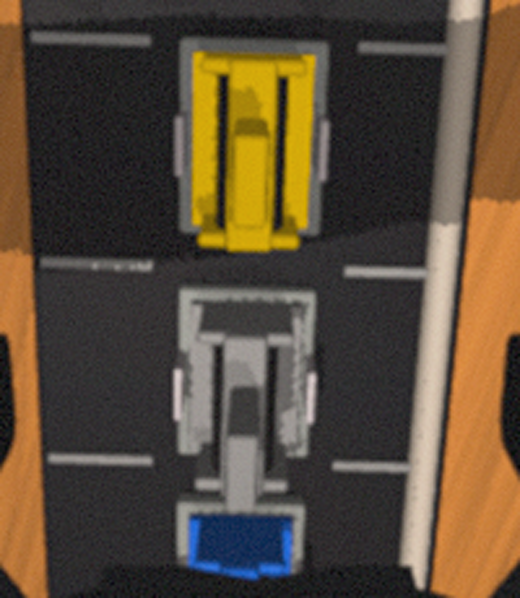

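View pics/w1y.png

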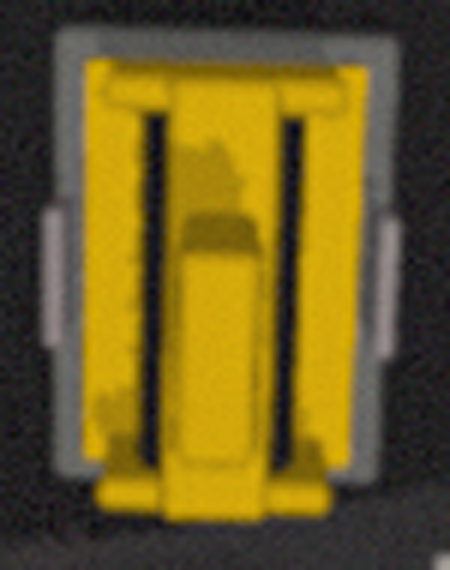

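```bash
python3 - <<'E'
from h import *
c=bot.camera("wrist")
f=lambda u,v:plane(c,240+u/6-.4,140+v/6-.4,.12)
q=[f(182,255),f(257,255),f(250,462),f(178,462)]
for i in range(4):print(q[i].round(4),np.linalg.norm(q[i]-q[(i+1)%4]).round(4))
Y=sum(q)/4
g=lambda u,v:plane(c,180+u/2.6-.3,130+v/2.6-.3,.12)
G=g(242,470);print("Y",Y,"G",G,np.linalg.norm(Y-G))
d=Y-G;print("yaw",np.degrees(np.arctan2(-d[0],d[1])))
d=(q[0]+q[1]-q[2]-q[3]);print("yaw",np.degrees(np.arctan2(-d[0],d[1])))
E
```

```text
[0.563 0.243 0.12 ] 0.0106
[0.5731 0.2462 0.12  ] 0.0305
[0.5813 0.2168 0.12  ] 0.0105
[0.5713 0.2137 0.12  ] 0.0305
Y [0.57215088 0.2299224  0.12      ] G [0.6014724  0.12577594 0.12      ] 0.10819536637046653
yaw 15.724100116956985
yaw 15.721934551455435
```

```bash
python3 - <<'E'
from h import *
goal([.5724,.2297,.15],np.radians(15.75))
E
```

```text
pos [0.5748 0.2272 0.2396] axes x,y,z [[0.302, -0.953, -0.0], [-0.001, -0.0, -1.0], [0.953, 0.302, -0.001]] F [-0.81  0.3  -0.25] w 0.0854 t 1.7
shift units [-0.123  3.585 -0.057] turn units [ 0.004  0.185 -0.001]
```

```bash
python3 -m handwheel '[[-0.12,0.8,-0.06,0,0.18,0],[-0.12,1.8,-0.06,0,0.18,0],[-0.12,2.8,-0.06,0,0.18,0],[-0.12,3.58,-0.06,0,0.18,0],[-0.12,3.58,-0.06,0,0.18,0]]'
python3 - <<'E'
from h import *
c=bot.camera("wrist");cv2.imwrite("pics/w2.png",c["color"][:,:,::-1])
goal([.5724,.2297,.087],np.radians(15.75))
E
```

```text
clock: 2.33
eef_pos: [0.5689, 0.231, 0.149]
tool_rot: [0.566, -0.426, 0.424, -0.563]
ft_force: [0.2, -0.5, 0.1]
grip_width: 0.0852
pos [0.5701 0.2312 0.1504] axes x,y,z [[0.276, -0.961, -0.0], [-0.002, -0.001, -1.0], [0.961, 0.276, -0.002]] F [-0.15 -0.72 -0.  ] w 0.0855 t 2.375
shift units [0.085 2.538 0.077] turn units [ 0.011  0.025 -0.   ]
```

View pics/w2.png

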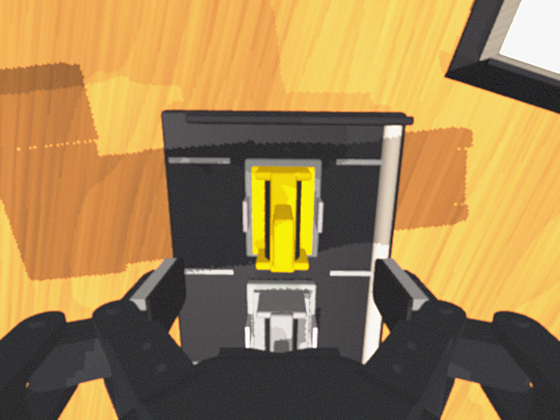

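The tab is at about (283,240) and the finger midline at about column 279, so a small +z correction of 2 mm fits the computed one. I'll descend.

```bash
python3 -m handwheel '[[0.08,0.6,0.08,0,0,0],[0.08,1.2,0.08,0,0,0],[0.08,1.8,0.08,0,0,0],[0.08,2.3,0.08,0,0,0],[0.08,2.54,0.08,0,0,0]]'
python3 - <<'E'
from h import *
for n in("wrist","side","scene"):
  c=bot.camera(n);cv2.imwrite(f"pics/{n}3.png",c["color"][:,:,::-1])
  if n=="wrist":
    f=[plane(c,*p,.12) for p in((200,200),)]
goal([.5724,.2297,.087],np.radians(15.75))
E
```

```text
clock: 3.0
eef_pos: [0.5733, 0.229, 0.0858]
tool_rot: [0.565, -0.427, 0.426, -0.564]
ft_force: [0.5, 0.7, -0.2]
grip_width: 0.0852
pos [0.5738 0.2293 0.087 ] axes x,y,z [[0.273, -0.962, 0.0], [-0.0, -0.0, -1.0], [0.962, 0.273, -0.0]] F [-0.33 -0.33  0.53] w 0.0856 t 3.15
shift units [-0.033  0.001 -0.05 ] turn units [0.003 0.012 0.   ]
```

View pics/wrist3.png

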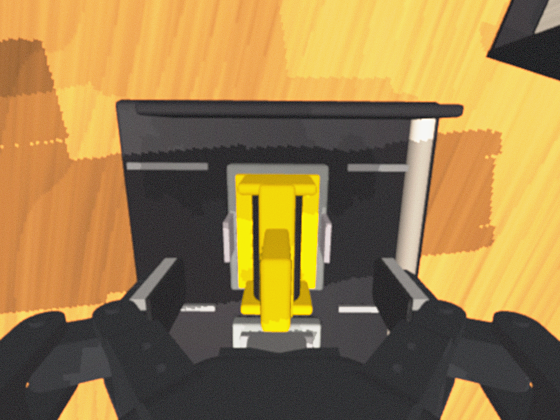

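View pics/side3.png

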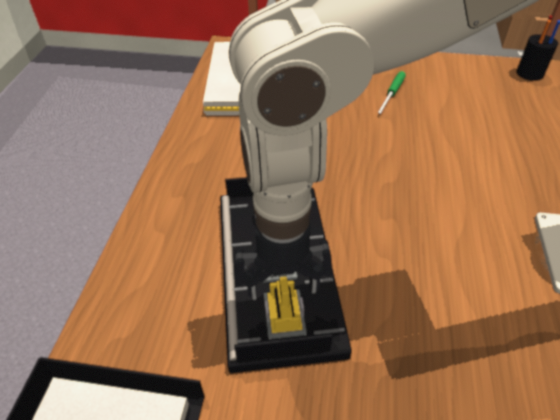

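In the wrist view the tab top spans about (275,235) to (275,300) between the fingers. The side view shows the tab at (285,290) with the gripper behind it. I'll check the alignment along the row by projecting the TCP.

```bash
python3 - <<'E'
from h import *
def pr(c,p):
    k=np.array([[c["fx"],0,c["cx"]],[0,c["fy"],c["cy"]],[0,0,1]])
    return cv2.projectPoints(np.array([p],float),np.array(c["rvec"]),np.array(c["tvec"]),k,None)[0][0,0].round(1)
o=bot.get_obs();R=Rn.from_quat(o["tool_rot"]);t=o["eef_pos"]
for n in("side","scene","wrist"):
    c=bot.camera(n);print(n,"tcp",pr(c,t),"grasp",pr(c,t+R.apply([0,-.019,0])),"fing",[pr(c,t+R.apply([0,-.03,s*.045])) for s in(-1,1)],"body",pr(c,t+R.apply([0,-.073,0])), "tab",pr(c,[.5724,.2297,.12]))
    a=c["color"][:,:,::-1]
    if n=="side":cv2.imwrite("pics/s4.png",cv2.resize(a[230:370,200:380],None,fx=4,fy=4,interpolation=2))
    if n=="scene":cv2.imwrite("pics/c4.png",cv2.resize(a[120:320,200:440],None,fx=3,fy=3,interpolation=2))
goal([.5724,.2297,.087],np.radians(15.75))
E
```

```text
side tcp [283.5 294.8] grasp [283.4 288.2] fing [array([311.9, 281. ]), array([254.5, 287.4])] body [283.2 267.8] tab [284.2 283.4]
scene tcp [369.9 227.8] grasp [370.9 219.5] fing [array([364.2, 201.6]), array([379.6, 228.8])] body [374.1 194.7] tab [371.9 212.8]
wrist tcp [278.4 263.5] grasp [278.4 281.8] fing [array([167.2, 295. ]), array([389.4, 294.8])] body [278.4 377. ] tab [275.2 296.9]
pos [0.5744 0.2295 0.088 ] axes x,y,z [[0.273, -0.962, -0.0], [0.001, 0.001, -1.0], [0.962, 0.273, 0.001]] F [ 0.11 -0.26 -0.72] w 0.0855 t 3.3
shift units [-0.03   0.04  -0.076] turn units [-0.008  0.012 -0.001]
```

View pics/s4.png

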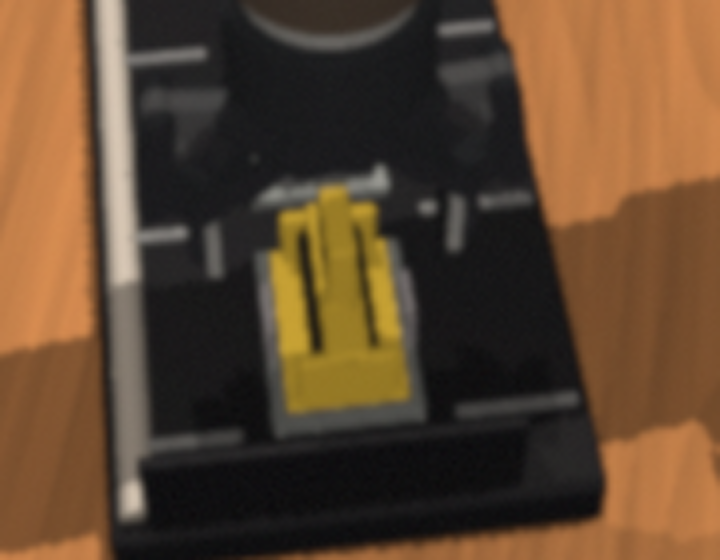

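View pics/c4.png

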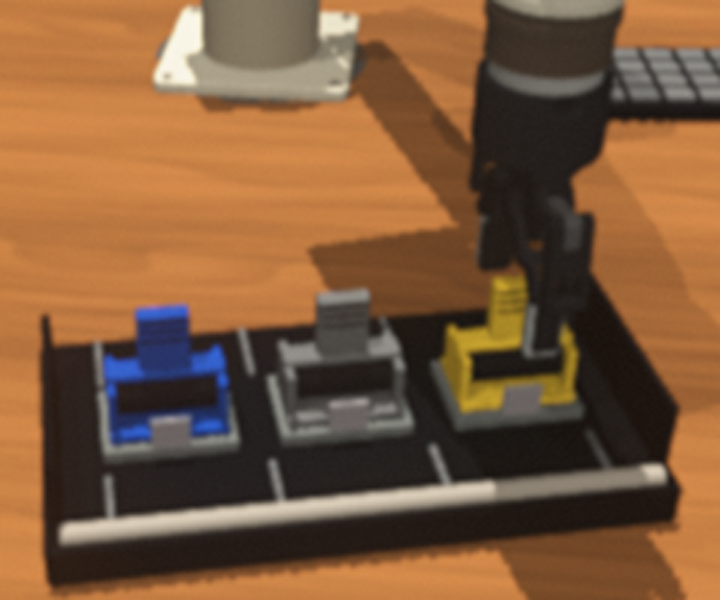

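The row alignment is good, and I need about −1.5 mm along tool z. I'll correct that and close.

```bash
python3 -m handwheel '[[-0.03,0.03,-0.06,0,0,0],[-0.03,0.03,-0.06,0,0,0],[-0.03,0.03,-0.06,0,0,0],[-0.03,0.03,-0.06,0,0,0],[-0.03,0.03,-0.06,0,0,0]]' 1
python3 -m handwheel '[[0,0,0,0,0,0],[0,0,0,0,0,0],[0,0,0,0,0,0],[0,0,0,0,0,0],[0,0,0,0,0,0]]' -1
python3 -m handwheel '[[0,0,0,0,0,0],[0,0,0,0,0,0],[0,0,0,0,0,0],[0,0,0,0,0,0],[0,0,0,0,0,0]]' -1
python3 - <<'E'
from h import *
c=bot.camera("wrist");cv2.imwrite("pics/w5.png",c["color"][:,:,::-1])
goal([.5724,.2297,.087],np.radians(15.75))
E
```

```text
clock: 3.92
eef_pos: [0.5723, 0.2296, 0.0865]
tool_rot: [0.564, -0.426, 0.426, -0.564]
ft_force: [0.8, -0.0, -0.3]
grip_width: 0.0852
clock: 4.55
eef_pos: [0.5719, 0.2295, 0.0867]
tool_rot: [0.564, -0.427, 0.426, -0.564]
ft_force: [-2.7, -0.7, 2.2]
grip_width: 0.011
clock: 5.18
eef_pos: [0.5719, 0.2295, 0.0867]
tool_rot: [0.564, -0.426, 0.426, -0.564]
ft_force: [-4.5, -0.6, 4.9]
grip_width: 0.0114
pos [0.5719 0.2295 0.0867] axes x,y,z [[0.273, -0.962, 0.0], [-0.001, -0.0, -1.0], [0.962, 0.273, -0.001]] F [-5.22 -1.44  5.4 ] w 0.0112 t 5.225
shift units [-0.002 -0.013  0.02 ] turn units [0.003 0.012 0.   ]
```

View pics/w5.png

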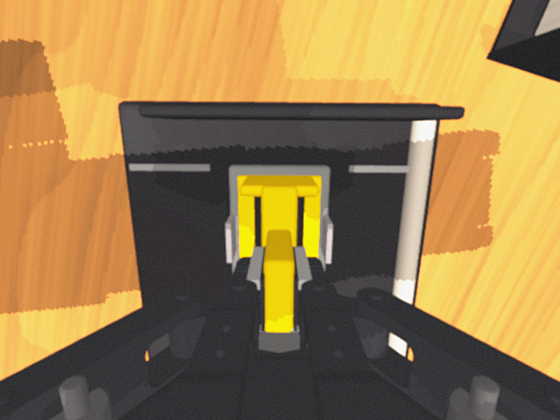

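The tab is held between the pads around (279,280), with an opening of 11 mm. I'll begin the slow pull; up is tool −y.

```bash
python3 -m handwheel '[[0,-0.02,0,0,0,0],[0,-0.04,0,0,0,0],[0,-0.06,0,0,0,0],[0,-0.07,0,0,0,0],[0,-0.08,0,0,0,0]]'
python3 -m handwheel '[[0,-0.02,0,0,0,0],[0,-0.04,0,0,0,0],[0,-0.06,0,0,0,0],[0,-0.07,0,0,0,0],[0,-0.08,0,0,0,0]]'
```

```text
clock: 5.85
eef_pos: [0.5719, 0.2295, 0.0878]
tool_rot: [0.565, -0.426, 0.426, -0.564]
ft_force: [-2.7, -0.7, -5.0]
grip_width: 0.0114
clock: 6.48
eef_pos: [0.5719, 0.2295, 0.0903]
tool_rot: [0.564, -0.426, 0.426, -0.564]
ft_force: [-4.0, 0.6, -6.8]
grip_width: 0.0109
```

```bash
python3 -m handwheel '[[0,-0.03,0,0,0,0],[0,-0.06,0,0,0,0],[0,-0.09,0,0,0,0],[0,-0.11,0,0,0,0],[0,-0.13,0,0,0,0]]'
python3 -m handwheel '[[0,-0.03,0,0,0,0],[0,-0.06,0,0,0,0],[0,-0.09,0,0,0,0],[0,-0.11,0,0,0,0],[0,-0.12,0,0,0,0]]'
```

```text
clock: 7.1
eef_pos: [0.5719, 0.2295, 0.0935]
tool_rot: [0.565, -0.426, 0.426, -0.564]
ft_force: [-3.8, -0.9, -9.1]
grip_width: 0.0111
clock: 7.72
eef_pos: [0.5719, 0.2295, 0.0965]
tool_rot: [0.565, -0.426, 0.426, -0.564]
ft_force: [-4.5, -0.6, -11.2]
grip_width: 0.0112
```

Force is following the 0.8 N/mm rate. I'll hold here for about 1.25 s.

```bash
python3 -m handwheel '[[0,-0.02,0,0,0,0],[0,-0.02,0,0,0,0],[0,-0.02,0,0,0,0],[0,-0.02,0,0,0,0],[0,-0.02,0,0,0,0]]'
python3 -m handwheel '[[0,0,0,0,0,0],[0,0,0,0,0,0],[0,0,0,0,0,0],[0,0,0,0,0,0],[0,0,0,0,0,0]]'
python3 - <<'E'
from h import *
for n in("wrist","scene"):
  c=bot.camera(n);cv2.imwrite(f"pics/{n}6.png",c["color"][:,:,::-1])
E
```

```text
clock: 8.35
eef_pos: [0.5719, 0.2295, 0.0971]
tool_rot: [0.564, -0.426, 0.426, -0.564]
ft_force: [-5.2, -0.2, -12.7]
grip_width: 0.011
clock: 8.98
eef_pos: [0.572, 0.2295, 0.0971]
tool_rot: [0.564, -0.426, 0.426, -0.564]
ft_force: [-5.5, -0.3, -11.5]
grip_width: 0.0111
```

View pics/scene6.png

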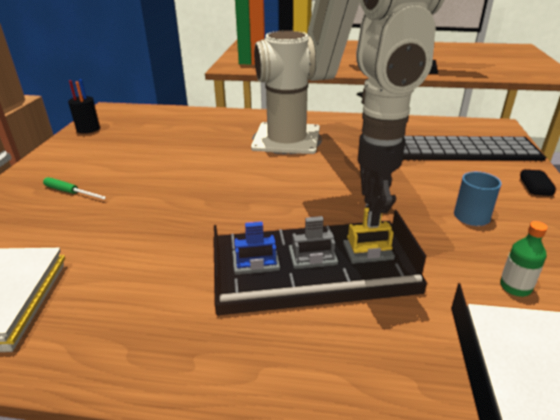

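View pics/wrist6.png

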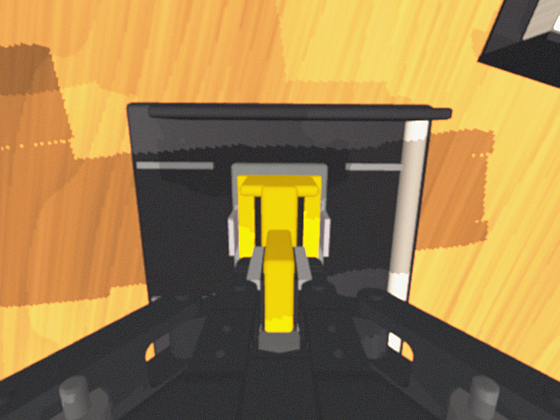

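In the wrist view the tab is unmoved relative to the pads, so it hasn't slipped. In the scene view the yellow cartridge is raised in its seat at (370,240) and the neighbours are unmoved. 12 N held for over 1 s, so I'll ease it down.

```bash
python3 -m handwheel '[[0,0.02,0,0,0,0],[0,0.05,0,0,0,0],[0,0.08,0,0,0,0],[0,0.11,0,0,0,0],[0,0.14,0,0,0,0]]'
python3 -m handwheel '[[0,0.03,0,0,0,0],[0,0.06,0,0,0,0],[0,0.09,0,0,0,0],[0,0.12,0,0,0,0],[0,0.15,0,0,0,0]]'
python3 -m handwheel '[[0,0.03,0,0,0,0],[0,0.06,0,0,0,0],[0,0.09,0,0,0,0],[0,0.12,0,0,0,0],[0,0.14,0,0,0,0]]'
python3 -m handwheel '[[0,0,0,0,0,0],[0,0,0,0,0,0],[0,0,0,0,0,0],[0,0,0,0,0,0],[0,0,0,0,0,0]]'
```

```text
clock: 9.7
eef_pos: [0.572, 0.2295, 0.094]
tool_rot: [0.564, -0.426, 0.426, -0.564]
ft_force: [-5.3, -1.4, -10.1]
grip_width: 0.011
clock: 10.32
eef_pos: [0.572, 0.2295, 0.0908]
tool_rot: [0.564, -0.426, 0.426, -0.564]
ft_force: [-7.0, -1.0, -6.7]
grip_width: 0.0113
clock: 10.95
eef_pos: [0.572, 0.2295, 0.0879]
tool_rot: [-0.564, 0.426, -0.426, 0.564]
ft_force: [-7.0, -1.6, -4.3]
grip_width: 0.0113
clock: 11.58
eef_pos: [0.572, 0.2295, 0.088]
tool_rot: [-0.564, 0.426, -0.426, 0.564]
ft_force: [-8.0, -1.4, -4.3]
grip_width: 0.0112
```

The remaining −4.3 N means it is still about 1 mm up, so I'll lower it until the force turns to a push.

```bash
python3 -m handwheel '[[0,0.02,0,0,0,0],[0,0.03,0,0,0,0],[0,0.05,0,0,0,0],[0,0.05,0,0,0,0],[0,0.05,0,0,0,0]]'
python3 -m handwheel '[[0,0.01,0,0,0,0],[0,0.02,0,0,0,0],[0,0.02,0,0,0,0],[0,0.02,0,0,0,0],[0,0.02,0,0,0,0]]'
```

```text
clock: 12.2
eef_pos: [0.572, 0.2295, 0.0869]
tool_rot: [-0.564, 0.426, -0.426, 0.564]
ft_force: [-7.6, -1.3, -3.8]
grip_width: 0.0115
clock: 12.82
eef_pos: [0.572, 0.2295, 0.0868]
tool_rot: [-0.564, 0.426, -0.426, 0.564]
ft_force: [-8.9, -3.0, -2.4]
grip_width: 0.0115
```

Below the 3.6 N preload and the TCP has stopped descending, so it's seated. One small step more to unload it, then a look before release.

```bash
python3 -m handwheel '[[0,0.01,0,0,0,0],[0,0.03,0,0,0,0],[0,0.03,0,0,0,0],[0,0.03,0,0,0,0],[0,0.03,0,0,0,0]]'
python3 - <<'E'
from h import *
c=bot.camera("scene");a=c["color"][:,:,::-1];cv2.imwrite("pics/c7.png",cv2.resize(a[120:320,200:440],None,fx=3,fy=3,interpolation=2))
goal([.5724,.2297,.087],np.radians(15.75))
E
```

```text
clock: 13.45
eef_pos: [0.572, 0.2295, 0.0867]
tool_rot: [-0.564, 0.426, -0.426, 0.565]
ft_force: [-9.8, -2.3, 1.1]
grip_width: 0.0109
pos [0.572  0.2295 0.0867] axes x,y,z [[0.273, -0.962, -0.0], [0.001, 0.0, -1.0], [0.962, 0.273, 0.001]] F [-9.71 -3.    0.86] w 0.0115 t 13.5
shift units [-0.003 -0.012  0.016] turn units [-0.006  0.012 -0.001]
```

View pics/c7.png

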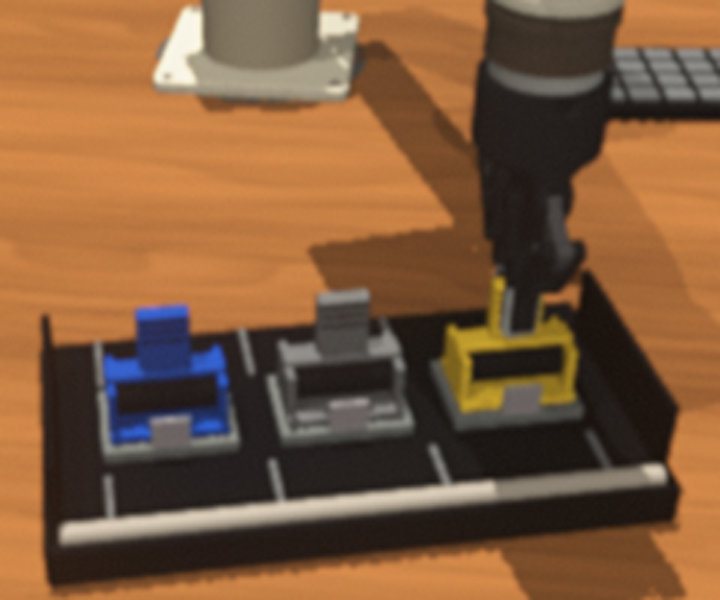

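It is seated as in the earlier view (top front corner at about (445,345) to (575,330) in the crop) with the vertical load near 0. I'll release and retreat upward.

```bash
python3 -m handwheel '[[0,0,0,0,0,0],[0,0,0,0,0,0],[0,0,0,0,0,0],[0,0,0,0,0,0],[0,0,0,0,0,0]]' 1
python3 -m handwheel '[[0,0,0,0,0,0],[0,0,0,0,0,0],[0,0,0,0,0,0],[0,0,0,0,0,0],[0,0,0,0,0,0]]' 1
python3 -m handwheel '[[0,-1,0,0,0,0],[0,-2,0,0,0,0],[0,-3,0,0,0,0],[0,-4,0,0,0,0],[0,-5,0,0,0,0]]'
python3 -m handwheel '[[0,0,0,0,0,0],[0,0,0,0,0,0],[0,0,0,0,0,0],[0,0,0,0,0,0],[0,0,0,0,0,0]]'
python3 - <<'E'
from h import *
c=bot.camera("scene");a=c["color"][:,:,::-1];cv2.imwrite("pics/c8.png",cv2.resize(a[120:320,200:440],None,fx=3,fy=3,interpolation=2))
m=mask(c["color"].copy(),"y");l,k,s,ce=cv2.connectedComponentsWithStats(m)
for i in range(1,l):
    if s[i][4]>20: print(s[i],ce[i].round(1))
print(bot.get_obs()["ft_force"])
E
```

```text
clock: 14.12
eef_pos: [0.5725, 0.2297, 0.0841]
tool_rot: [-0.564, 0.426, -0.426, 0.564]
ft_force: [-0.5, 0.2, -0.6]
grip_width: 0.0856
clock: 14.75
eef_pos: [0.5722, 0.2296, 0.0841]
tool_rot: [0.564, -0.426, 0.426, -0.564]
ft_force: [0.1, -0.1, 0.8]
grip_width: 0.0855
clock: 15.38
eef_pos: [0.5722, 0.2296, 0.2099]
tool_rot: [0.564, -0.426, 0.426, -0.564]
ft_force: [0.3, -0.2, -0.1]
grip_width: 0.0852
clock: 16.0
eef_pos: [0.572, 0.2295, 0.2084]
tool_rot: [0.565, -0.426, 0.426, -0.564]
ft_force: [-0.1, -0.7, 0.9]
grip_width: 0.0851
[ 0.28954238 -0.22225637 -0.50680527]
```

View pics/c8.png

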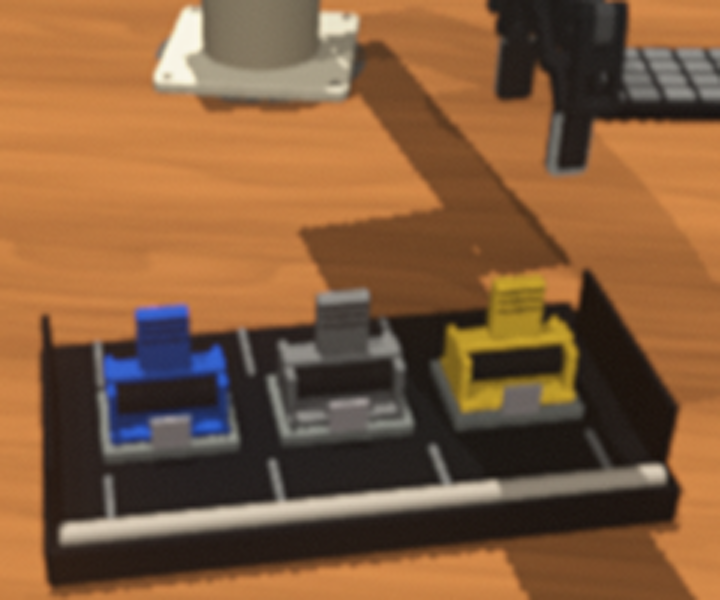

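All three cartridges are seated: the yellow tab top is at crop (518,283), which is about image (372.6,214), as at the start. The gripper is clear, so I'll hand in.

```bash
python3 -c "
from workcell import bot
print(bot.job_done())"
```

```text
the job is handed in; nothing more can be done
None
```

The yellow cartridge held. I pulled it up by its tab to about 12 N (wrist readings of 11.5–12.7 N, tab raised about 10 mm), held it there for about 1.3 s, and the tab did not slip in the fingers.

I then eased it down while still gripping it. Retracing the lift left about 4 N of pull, so I lowered it a little further. The tool was back at its pre-pull height (86.7 mm), with the vertical load near zero, before I let go.

In the last picture all three cartridges look seated, the yellow tab top is back at its starting pixel within about 1 px, and the gripper is about 12 cm above its grasp height with near-zero force. I handed the job in just after 16 s on the clock.

- **Side load:** the wrist showed up to about 10 N sideways while the tab was held, most likely from a small centring offset. It went away on release.
- **View disagreement:** at the start, the scene and side cameras put the tab about 6 mm apart along the row. I used the wrist camera's position instead, and it agreed with the tab sizes and the 110 mm spacing to about 2 mm.

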